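# Fill the spice row and lock the tray

### The job

Stand the loose blue spice tin upright on the yellow spot in the spice tray, so that the three tins make a neat row, and let go of it. Then take the key from its wooden block, push it fully home in the lock at the end of the tray (wiggle it past the sticky pins, and do not turn it before it is home), and turn it a quarter turn clockwise so that the brass guard rail swings up in front of the tins. The lock springs back, so finish while still gripping the key and holding it turned; leave the other two tins and everything round about as they are.

Things in the scene. Friction and masses are not known exactly. Their poses are not given: they have to be found in the camera images.
- tray: Fixed wooden spice tray, 86 (x, -36 to +50) by 300 mm (y); origin on the worktop. Floor 8 mm above the worktop, rear lip to 18 mm, left end wall to 30 mm. Three tin places along y: centres at y = +109, +43, -23 mm, x = 0. At its right end (y -64 to -148, x -34 to +34 mm) a dark lock block, top 45 mm above the worktop, round brass rosette 60 mm across, 2 mm high, about the lock
- free_place: Flat yellow felt spot, 62 mm across, on the tray's floor: marks the free place of the three. Which one it is varies. Origin at its centre, on the tray's floor
- tin_blue: Loose blue spice tin, 57 mm diameter, 68 mm high, about 0.1 kg, upright on the worktop; origin at the centre of its underside, z up
- tin_green: Green spice tin of the same size, loose, already standing in the tray at one of the places; 66 mm between place centres. Leave it
- tin_red: Red spice tin of the same size, loose, already standing in the tray at one of the places. Leave it
- key_block: Fixed wooden block 50 x 50 x 30 mm (height), holding the key upright in a slot in its top, 28 mm deep, long side along its x; origin at the centre of its underside. It and the blue tin may change places
- key: Key, 40 g, 64 mm long, upright in the block (collar on the block's top). Origin at the blade's tip, z up the key, x across the blade's width, y its thickness; alike after a half turn. Blade 14 x 4 mm, 24 mm long, round tip; collar 21 x 7 mm, z 24 to 28 mm, its underside is the stop; neck; flat black head with yellow middle, 28 (x) x 8 (y) mm, z 34 to 64 mm: grip it across the 8 mm
- keyway (a point): Centre of the keyway's mouth on the steel plug's upright axis, 45 mm above the worktop; z up, x along the slot; turns with the plug. Slot 16 x 6 mm, long sides bevelled 3 mm; the key goes straight down, either way round, 24 mm until its collar rests on the plug. Two sticky pins at the slot's ends, 9 and 17 mm down, catch the tip: the first takes 8 to 18 N of push, the second less, rocking the key a little helps
- lock_plug (a joint): Turn of the lock plug, rad: 0 at rest (slot's long side along the tray's x), grows clockwise seen from above, stop at 1.57. The key has about 0.15 rad of play in the slot, so the plug lags the hand by that. Springs back; about 0.03 N m to start and 0.07 N m with friction to hold at the end
- guard_rail (a joint): Swing of the brass guard rail in front of the tins, rad: geared 1:1 to the lock plug. 0: lies level, reaching 37 mm forward of the tray's front edge at 12 mm height; 1.57: stands upright in front of the tins
- cream_jug: Yellow cream jug, 67 x 103 mm, 85 mm high, loose bystander; origin at the centre of its underside. Leave it
- jam_jar: Jam jar, 65 mm diameter, 94 mm high, loose bystander; origin at the centre of its underside. Leave it
- pepper_mill: Dark pepper mill (the nearer of two), 58 mm diameter, 170 mm high, loose bystander; origin at the centre of its underside. Leave it
- cupboard_edge (a point): Fixed point at the lower front edge of the wall cupboards, which overhang the worktop along its whole width (all y) beyond this x and above this z: keep the wrist and arm clear, and cross sideways in straight lines or drawn back, not in wide arcs
There are look-alikes about, which are no part of the job. What is meant by the tin_blue is not purple, and is the smaller of those in its own colour.

How it is judged (in metres and radians):
On the way, in this order (a step that is already met when the one before it is completed fails the run):
1. the blue tin stands upright on the yellow spot, let go (horizontal distance between tin_blue and free_place below 0.008 m and height (world z) of tin_blue below 0.011 m and angle between tin_blue's own z axis and vertical below 0.08 rad and contact force between tin_blue and the fingers below 0.1 N), for 0.2 s.
2. the key is fully home in the lock, not yet turned (z of key in the frame of keyway below -0.0215 m and horizontal distance between key and keyway below 0.004 m and value of joint lock_plug below 0.35 rad), for 0.1 s.
At the end, for the whole second after the job is handed in: Key over 20.5 mm deep and within 4 mm of the keyway axis, gripped with over 2 N, plug held beyond 1.25 rad, rail beyond 1.2 rad. Blue tin upright (0.08 rad) on the tray floor within 8 mm of the spot centre, let go; green and red tins upright and within 8 mm of their start (all of step 1 and value of joint lock_plug above 1.25 rad and value of joint guard_rail above 1.2 rad and z of key in the frame of keyway below -0.0205 m and horizontal distance between key and keyway below 0.004 m and contact force between key and the fingers above 2 N and distance of each of tin_green, tin_red from where it was at the start of the episode below 0.008 m and angle between each of tin_green, tin_red's own z axis and vertical below 0.08 rad); the arm keeps its last pose, push and grip.
It fails at once if the lock is turned by more than 0.4 rad while the key is not fully home (value of joint lock_plug above 0.4 rad and z of key in the frame of keyway above -0.0195 m).
It fails at once if the blue tin is tipped over by more than 0.7 rad (angle between tin_blue's own z axis and vertical above 0.7 rad).
It fails at once if a bystander (jug, jam jar, pepper mill) is moved by more than 20 mm (distance of any of cream_jug, jam_jar, pepper_mill from where it was at the start of the episode above 0.02 m).
It also fails if it takes over 61 s, if anything falls off the work surface, if the arm or the gripper's body presses on something with over 40 N, if the wrist force passes 120 N, or if a joint passes its speed limit or range.

### The arm

A 6-joint arm with a two-finger parallel gripper is mounted at the origin on a cart in front of the work surface, level with it; the furniture and walls round the work are solid. World frame = base frame: x ahead of the robot, y to its left, z up, the work surface at z = 0. Lengths are in mm, angles in rad, forces in N, time in s.
With the tool pointing down it reaches from about 325 to 775 mm from the base axis. Payload 9.3 kg.
Tool frame: the origin (TCP) lies at the very end of the fingers, on their centre line; the grasp point (between the pads) lies 19 mm behind it (bot.tcp_to_grasp is the distance from the TCP to the grasp point, in mm); x points along the fingers, y is the direction in which the jaws open and shut, and the axes are right-handed (so a half turn about x gives the same grasp; the last joint's range is limited). The gripper opens to 85 mm and grips with 20 to 120 N. Pads are 22 mm wide; open, the fingers measure 114 mm over their backs; the gripper's body (76 mm by 85 mm) begins 54 mm behind the grasp point. The pads swing forward as they close: fully open they stand 13 mm farther back than shut.
Start: joints at [-1.318, 0.259, 0.021, 1.334, 0, 1.418], TCP at [217.108, -505.332, 231.279] pointing down, gripper open.
Joint ranges: [-3.04, 3.04], [-0.91, 1.82], [-1.04, 1.36], [-1.92, 1.95], [-1.52, 1.45], [-3.14, 3.14]. Speed limits (rad/s): [2.22, 2.22, 2.79, 3.14, 3.14, 3.14].

### API

Orientations are given as [roll, pitch, yaw] about the fixed x, y, z axes, in that order (R = Rz(yaw) Ry(pitch) Rx(roll)).
In Python, from plant import bot gives the robot as it stands. The module is installed in compiled form; this text tells all that it offers.
- The arm moves only by the tool carry_out, never from a script. Its argument "motion" is a list of rows, each a list of 3 entries, a list of its own where there are three numbers: the shift along the tool's x, y, z scaled (see below), then the turn about the tool's x scaled (see below), then the opening, from 0 (shut) to 1 (fully open). A call has 1 to 5 rows; each row shifts and turns the commanded pose from where the row before left it, along the tool's axes as they then stand; what a row does not reach is not made up. The controller multiplies each number of a shift by 0.1 m and each number of a turn by 180 degrees. A row lasts 1/12 s, in which the tool goes at most 41.7 mm and 7.16 degrees, less where a joint would pass 70% of its speed; a pose out of reach is approached as far as the arm can. A call with a number of a shift or a turn outside -1 to 1 is refused whole. A call with a gripper value outside its range is refused whole. The fingers move at their own pace and stop on an object; "squeeze" is the grip in N (left out, the last holds). Time passes only in rows, so rows that do not move let the fingers close. It gives the time, the measured TCP pose, the force and the opening at its end, in the units of the state.
- bot.read_state(): the state, without advancing time (a new reading comes with each control period).
- bot.grab_frame(name): name is "side" or "top"; returns the picture (384x512x3 uint8, red, green, blue); there is no depth.
- bot.camera_info(name): a dict with "fx", "fy", "cx", "cy" (pixels), "k1" (the pictures are not rectified: a ray, as slopes to the right and down, at radius r is drawn at 1 + k1 r^2 times it, then the intrinsics apply), "pose" (4x4, takes a point from camera to world coordinates). Camera axes: x right, y down, z forward; pixel columns grow to the right and rows downward; lengths in mm; the calibration is good to about 2 mm. A picture is of the moment at which its call begins. camera_info takes no time and is no camera call.
- bot.hand_in(): hands the job in, once; it reports no verdict.
The state is a dict: "clock": time; "qpos": joint angles; "qvel": joint speeds; "joint_torque": joint torques, N m; "tcp_pos": TCP position; "tool_rot": TCP orientation; "wrist_force": force on the tool from outside, world axes, zero at the start; "wrist_torque": the same for the moment, N m; "grip_width": finger opening in mm.
Only numpy, scipy, OpenCV 4.12 (cv2) and the standard library are available. Lean on these libraries where they do the work, as an engineer would, in place of code of your own. Each camera call takes 0.05 s, during which the arm holds its last target.

## Working session

There is one attempt and no reset: what is moved stays moved. The work goes in short steps, Python scripts to look and compute and a tool call to move; the robot and the scene stay as the last step left them, time stands still between calls to the robot, and variables do not carry over. Pictures are saved under pics/ and viewed, and the job is handed in when it is done.

Besides the shell and the picture viewer there is one more tool, called after ">>>" as name(argument=value, ...) on one line, values as JSON. carry_out: Moves the arm, as the interface text tells. Its arguments: {"type":"object","properties":{"motion":{"type":"array","items":{"type":"array"}},"squeeze":{"type":"number"}},"required":["motion"]}

```bash
mkdir -p pics; ls
python3 - <<'E'
from plant import bot
import cv2,json
s=bot.read_state();print(s)
for n in ("side","top"):
    im=bot.grab_frame(n);cv2.imwrite(f"pics/{n}0.png",im[:,:,::-1]);print(n,bot.camera_info(n))
E
```

```text
pics
{'clock': 0.0, 'qpos': array([-1.31761775e+00,  2.59230143e-01,  2.07616252e-02,  1.33368408e+00,
       -4.70407694e-06,  1.41817585e+00]), 'qvel': array([ 0.00090065,  0.00017143,  0.00102803, -0.0004843 ,  0.00159693,
       -0.00058676]), 'joint_torque': array([ 4.42991195e-04, -5.55642235e+01,  3.44527996e+01,  1.36111726e-02,
       -1.42185127e-04, -2.78583838e-05]), 'tcp_pos': array([ 217.02966368, -505.07483487,  230.64548708]), 'tool_rot': array([-1.71994842,  1.56944005,  1.82744329]), 'wrist_force': array([-0.20042422, -0.01338302,  0.50269551]), 'wrist_torque': array([-0.03833244,  0.04548306, -0.02661887]), 'grip_width': 85.23008652928407}
side {'fx': 418.7410944317237, 'fy': 418.7410944317237, 'cx': 261.1761093158109, 'cy': 196.9609906891363, 'k1': -0.05544897363377899, 'pose': array([[ 8.20056030e-01, -3.13898924e-01,  4.78513921e-01,
        -1.33673679e+02],
       [-5.72281193e-01, -4.47564660e-01,  6.87153631e-01,
        -1.23282007e+03],
       [-1.53086468e-03, -8.37348996e-01, -5.46666548e-01,
         1.12001831e+03],
       [ 0.00000000e+00,  0.00000000e+00,  0.00000000e+00,
         1.00000000e+00]])}
top {'fx': 483.0926883504807, 'fy': 483.0926883504807, 'cx': 249.88562490397817, 'cy': 186.63155805913937, 'k1': 0.06278925521947949, 'pose': array([[ 6.33448029e-02, -9.76445720e-01,  2.06255162e-01,
         3.13725122e+02],
       [-9.97991681e-01, -6.20185816e-02,  1.28957155e-02,
        -1.53361916e+02],
       [ 1.99686428e-04, -2.06657813e-01, -9.78413261e-01,
         1.73492290e+03],
       [ 0.00000000e+00,  0.00000000e+00,  0.00000000e+00,
         1.00000000e+00]])}
```

View pics/side0.png

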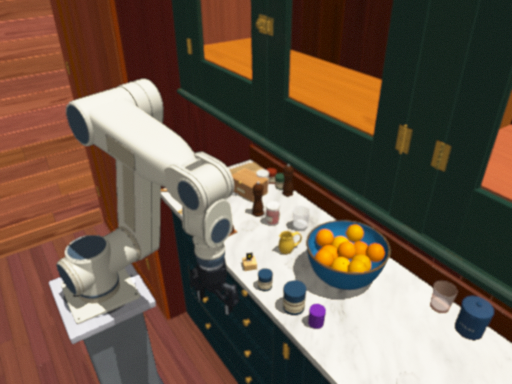

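View pics/top0.png

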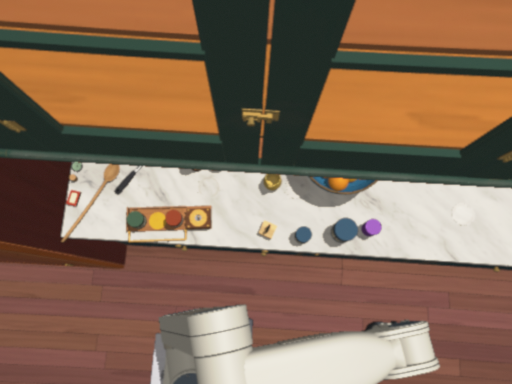

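Side view: the arm hides the tray. The key block is near (249,262), the small blue tin near (265,278), and the larger blue look-alike near (294,297). Top view: the tray is at (168,218) with the free middle spot at (157,220) and the lock at (198,217). The block is at (267,230) and the small blue tin at (303,235).

```bash
cat > h.py <<'E'
import numpy as np, cv2
from plant import bot
def ray(name,uv):
    c=bot.camera_info(name);x=(uv[0]-c['cx'])/c['fx'];y=(uv[1]-c['cy'])/c['fy']
    rd=np.hypot(x,y);r=rd
    for _ in range(30): r=rd/(1+c['k1']*r*r)
    s=r/rd if rd>0 else 1
    P=c['pose'];d=P[:3,:3]@np.array([x*s,y*s,1.]);return P[:3,3],d/np.linalg.norm(d)
def onz(name,uv,z):
    o,d=ray(name,uv);return o+d*(z-o[2])/d[2]
def proj(name,p):
    c=bot.camera_info(name);P=c['pose'];q=P[:3,:3].T@(np.array(p,float)-P[:3,3]);x,y=q[:2]/q[2];f=1+c['k1']*(x*x+y*y)
    return np.array([c['fx']*x*f+c['cx'],c['fy']*y*f+c['cy']])
def tri(a,b):
    o1,d1=ray('side',a);o2,d2=ray('top',b)
    A=np.array([d1,-d2]).T;t=np.linalg.lstsq(A,o2-o1,rcond=None)[0]
    p,q=o1+t[0]*d1,o2+t[1]*d2;return (p+q)/2,np.linalg.norm(p-q)
def crop(src,box,k,out):
    im=cv2.imread(src);x0,y0,x1,y1=box
    cv2.imwrite(out,cv2.resize(im[y0:y1,x0:x1],None,fx=k,fy=k,interpolation=cv2.INTER_CUBIC))
E
python3 - <<'E'
from h import *
crop('pics/top0.png',(115,190,215,250),8,'pics/tA.png')
crop('pics/top0.png',(250,210,350,250),8,'pics/tB.png')
crop('pics/side0.png',(220,160,340,250+80),5,'pics/sA.png') if 0 else crop('pics/side0.png',(230,200,340,330),4,'pics/sA.png')
E
```

```text
(no output)
```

View pics/tA.png

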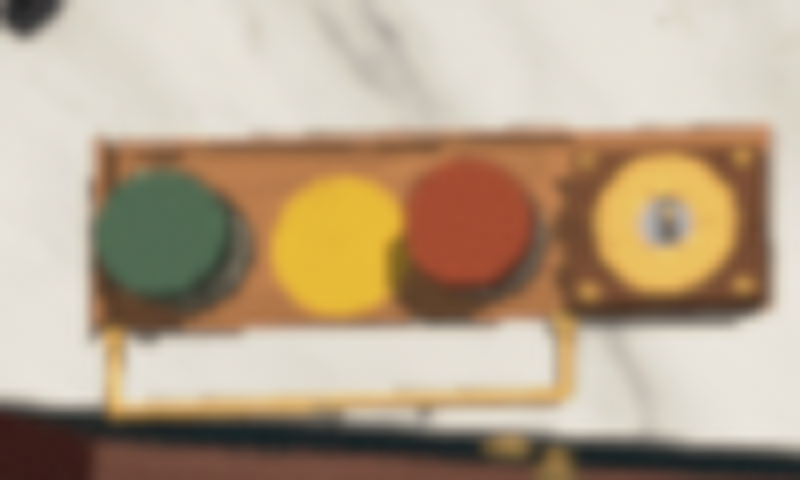

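View pics/tB.png

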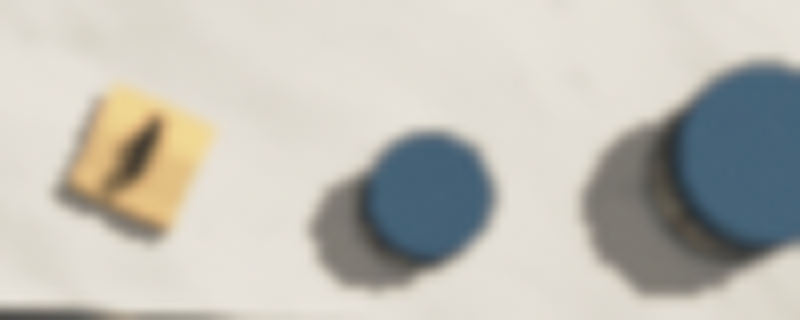

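View pics/sA.png

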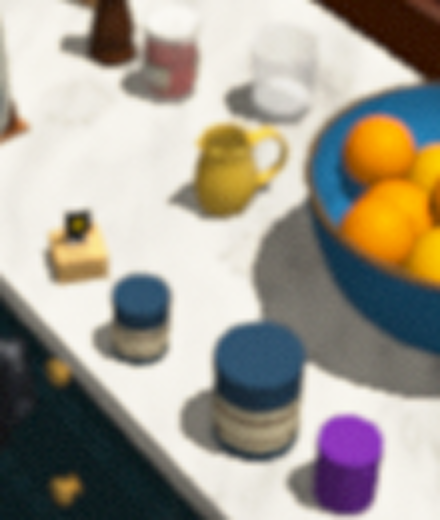

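```bash
cat > m.py <<'E'
from h import *
im=cv2.imread('pics/top0.png').astype(int); hsv=cv2.cvtColor(im.astype(np.uint8),cv2.COLOR_BGR2HSV)
k=8
def mask(src,lo,hi,box,k=8):
    im=cv2.imread(src);x0,y0,x1,y1=box
    up=cv2.resize(im[y0:y1,x0:x1],None,fx=k,fy=k,interpolation=cv2.INTER_LINEAR)
    m=cv2.inRange(cv2.cvtColor(up,cv2.COLOR_BGR2HSV),lo,hi)
    cs=cv2.findContours(m,cv2.RETR_EXTERNAL,cv2.CHAIN_APPROX_NONE)[0]
    c=max(cs,key=cv2.contourArea)
    topx=lambda p:np.array([(p[0]+.5)/k-.5+x0,(p[1]+.5)/k-.5+y0])
    return c,topx,up
def disk(name,src,lo,hi,box,z,lab):
    c,f,_=mask(src,lo,hi,box)
    e=cv2.fitEllipse(c);ct=f(e[0]);print(lab,'px',ct.round(2),'axes',np.array(e[1])/8,'->',onz(name,ct,z).round(1));return onz(name,ct,z)
if __name__=='__main__':
    t='pics/top0.png'
    G=disk('top',t,(60,60,60),(85,255,255),(124,205,148,232),76,'green')
    R=disk('top',t,(0,120,120),(10,255,255),(160,205,186,232),76,'red')
    Y=disk('top',t,(22,150,180),(28,255,255),(146,205,168,235),8,'yellow')
    B=disk('top',t,(95,80,70),(115,255,255),(290,222,316,248),68,'blue')
    L=disk('top',t,(15,100,180),(28,255,255),(186,205,210,230),47,'ros')
    c,f,_=mask(t,(10,40,120),(28,255,255),(255,215,282,245))
    r=cv2.minAreaRect(c);print('block',f(r[0]),np.array(r[1])/8,onz('top',f(r[0]),30).round(1));
    for p in cv2.boxPoints(r): print(onz('top',f(p),30).round(1))
    for a,b in ((G,R),(Y,L),(R,L)): print('dist',np.linalg.norm(a[:2]-b[:2]))
    s='pics/side0.png'
    disk('side',s,(95,80,50),(115,255,255),(256,266,275,277),68,'blue side?')
E
python3 m.py
```

```text
green px [134.83 218.95] axes [11.22902107 13.25962448] -> [524.6 257.2  76. ]
red px [173.22 217.14] axes [15.72492313 16.25786591] -> [539.  126.2  76. ]
yellow px [156.65 220.37] axes [13.39142609 15.29977798] -> [533.  195.7   8. ]
blue px [302.87 234.34] axes [13.44244289 14.41721916] -> [ 508.8 -324.5   68. ]
ros px [197.71 217.24] axes [17.16975403 17.68484306] -> [548.   45.2  47. ]
block [266.88329315 229.27239037] [15.83123779 16.45748711] [ 523.  -200.7   30. ]
[ 505.9 -164.1   30. ]
[ 560.5 -185.2   30. ]
[ 540.2 -237.5   30. ]
[ 485.9 -216.    30. ]
dist 131.7697142000733
dist 151.23588621115786
dist 81.44895360898411
blue side? px [264.8  273.07] axes [ 8.00619888 13.75866508] -> [ 511. -329.   68.]
```

```bash
python3 - <<'E'
from h import *
from scipy.spatial.transform import Rotation as Ro
s=bot.read_state();R=Ro.from_euler('xyz',s['tool_rot']).as_matrix();print(R.round(3), 'yaw jaw',np.arctan2(R[1,1],R[0,1]),'tcp_to_grasp',bot.tcp_to_grasp)
# cupboard lower edge: intersect rays of side-line points with top-line plane
o,d1=ray('top',(150,160));_,d2=ray('top',(480,183));n=np.cross(d1,d2)
for uv in ((200,108),(260,140),(300,163),(400,222)):
    p,d=ray('side',uv);t=n@(o-p)/(n@d);print((p+t*d).round())
E
python3 - <<'E'
import sys;sys.path.insert(0,'.')
from h import *
crop('pics/top0.png',(100,140,300,200),4,'pics/tC.png')
crop('pics/side0.png',(170,80,370,230),4,'pics/sC.png')
E
```

```text
[[-0.     0.395 -0.919]
 [ 0.001 -0.919 -0.395]
 [-1.    -0.001 -0.   ]] yaw jaw -1.1650065684336388 tcp_to_grasp 18.700000000000003
[644. 353. 447.]
[ 631. -128.  482.]
[ 627. -354.  493.]
[ 620. -751.  506.]
```

View pics/sC.png

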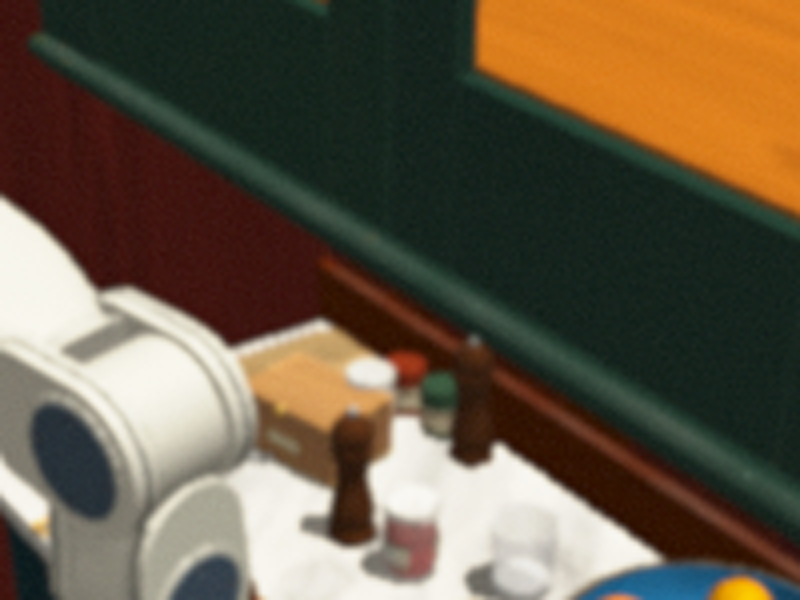

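View pics/tC.png

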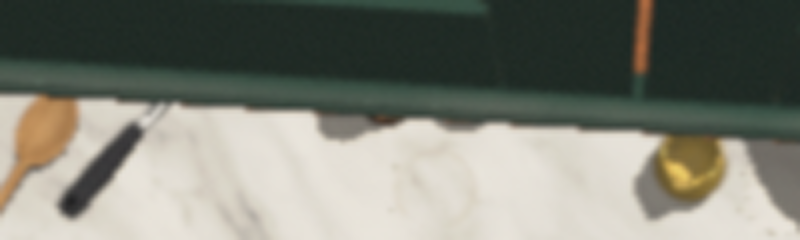

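>>> carry_out(motion=[[[0.1, 0, 0], -0.0395, 1], [[0.1, 0, 0], -0.0395, 1], [[0.1, 0, 0], -0.0395, 1], [[0.1, 0, 0], -0.0395, 1], [[0.1, 0, 0], -0.0395, 1]], squeeze=30)

```text
clock: 0.52
tcp_pos: [217.1, -505.1, 180.5]
tool_rot: [-2.336, 1.57, 1.838]
wrist_force: [-0.4, 0.3, 1.4]
grip_width: 85.2
```

>>> carry_out(motion=[[[0.1, 0, 0], -0.0395, 1], [[0, 0, 0], -0.0395, 1], [[0, 0, 0], -0.0395, 1], [[0, 0, 0], -0.0395, 1], [[0, 0, 0], -0.0395, 1]])

```text
clock: 0.93
tcp_pos: [217.1, -505.1, 170.8]
tool_rot: [-2.988, 1.57, 1.807]
wrist_force: [0.1, -0.1, 0.3]
grip_width: 85.5
```

>>> carry_out(motion=[[[0, 0, 0], -0.011, 1], [[0, 0, 0], 0, 1]])

```text
clock: 1.1
tcp_pos: [217.1, -505.2, 170.9]
tool_rot: [-2.994, 1.57, 1.83]
wrist_force: [0.1, 0.3, 0.7]
grip_width: 85.8
```

```bash
cat > g.py <<'E'
from h import *
from scipy.spatial.transform import Rotation as Ro
def st():
    s=bot.read_state();R=Ro.from_euler('xyz',s['tool_rot']).as_matrix()
    print('t',round(s['clock'],2),'tcp',s['tcp_pos'].round(1),'yaw',round(np.arctan2(R[1,1],R[0,1]),4),'down',R[:,0].round(3),'F',s['wrist_force'].round(1),'grip',round(s['grip_width'],1),'q',s['qpos'].round(2))
    return s,R
def go(target):
    s,R=st();d=R.T@(np.array(target)-s['tcp_pos']);print('tool shift mm',d.round(1),'rows',np.linalg.norm(d)/41)
E
python3 -c "
from g import *
go((508.8,-324.5,140))"
```

```text
t 1.1 tcp [ 217.1 -505.2  170.9] yaw 0.1122 down [-0.     0.001 -1.   ] F [0.1 0.3 0.7] grip 85.8 q [-1.32  0.28 -0.1   1.19 -0.    0.14]
tool shift mm [  31.   310.1 -146.8] rows 8.403038175395608
```

>>> carry_out(motion=[[[0, 0.345, -0.163], 0, 1], [[0, 0.345, -0.163], 0, 1], [[0, 0.345, -0.163], 0, 1], [[0, 0.345, -0.163], 0, 1], [[0, 0.345, -0.163], 0, 1]])

```text
clock: 1.52
tcp_pos: [380.7, -404.2, 171.2]
tool_rot: [-2.684, 1.571, 2.136]
wrist_force: [0.7, -1.1, -0.0]
grip_width: 85.5
```

>>> carry_out(motion=[[[0.08, 0.345, -0.163], 0, 1], [[0.08, 0.345, -0.163], 0, 1], [[0.08, 0.345, -0.163], 0, 1], [[0.07, 0.345, -0.164], 0, 1], [[0, 0, 0], 0, 1]])

```text
clock: 1.93
tcp_pos: [513.5, -321.1, 138.3]
tool_rot: [-3.104, 1.568, 1.722]
wrist_force: [-1.1, 0.7, -0.7]
grip_width: 85.0
```

```bash
python3 -c "
from g import *
go((508.8,-324.5,30))
cv2.imwrite('pics/side1.png',bot.grab_frame('side')[:,:,::-1]);cv2.imwrite('pics/top1.png',bot.grab_frame('top')[:,:,::-1])
crop('pics/side1.png',(200,200,340,330),4,'pics/s1.png')
crop('pics/top1.png',(250,190,360,260),7,'pics/t1.png')"
```

```text
t 1.93 tcp [ 513.5 -321.1  138.3] yaw 0.1132 down [-0.     0.002 -1.   ] F [-1.1  0.7 -0.7] grip 85.0 q [-0.7   0.39 -0.02  1.16  0.    0.76]
tool shift mm [108.3  -5.    3.1] rows 2.6449424637238703
```

View pics/side1.png

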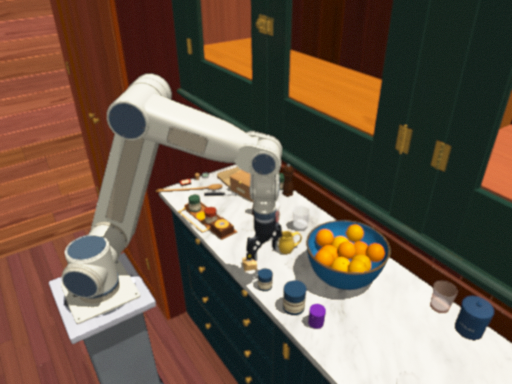

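View pics/top1.png

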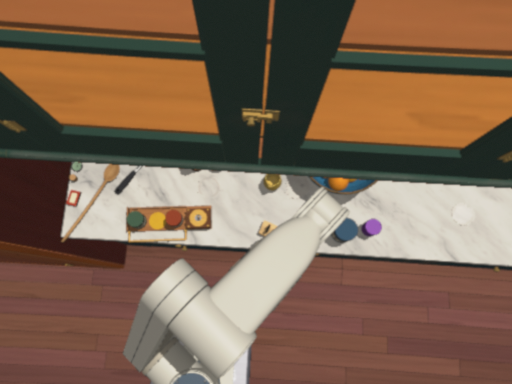

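Side view now shows the tray around (210,212), with the gripper hovering at about (263,240) over the small tin at (265,278). In the top view the arm hides the tin.

```bash
python3 -c "
from g import *
go((508.8,-324.5,30))
print(proj('side',(513.5,-321,138)))
crop('pics/side1.png',(180,180,290,290),6,'pics/s1.png')"
```

```text
t 2.03 tcp [ 510.3 -323.9  139.4] yaw 0.1118 down [-0.001  0.001 -1.   ] F [-0.3 -0.1  0.8] grip 85.2 q [-0.7   0.39 -0.02  1.16 -0.    0.75]
tool shift mm [109.4  -1.4   0.6] rows 2.668256031906912
[264.13035626 256.88515717]
```

View pics/s1.png

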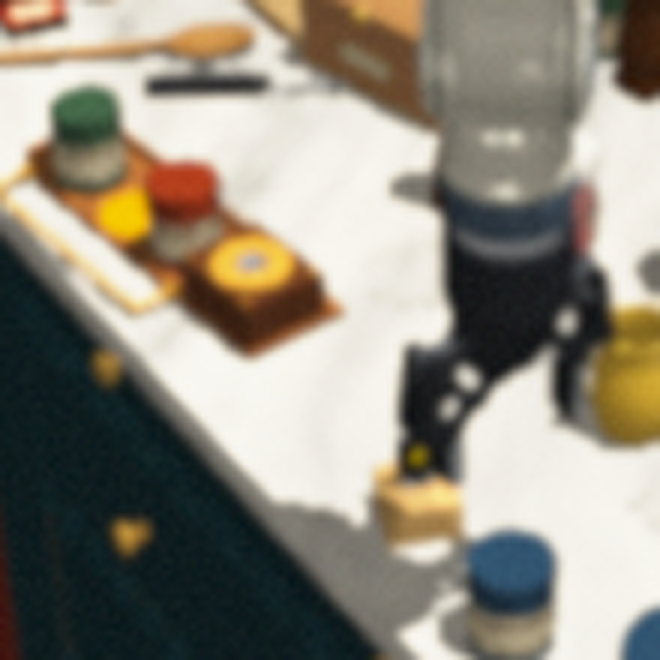

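```bash
python3 -c "
from m import *
t='pics/side1.png'
L=disk('side',t,(17,90,150),(28,255,255),(212,214,232,232),47,'ros')
L=disk('top','pics/top1.png',(17,90,150),(28,255,255),(186,205,210,230),47,'rosT')
disk('side',t,(60,60,30),(85,255,255),(184,190,204,204),70,'green?')
disk('side',t,(22,160,180),(28,255,255),(193,208,208,222),8,'yel')
for n,p in (('ros',(548,44.5,47)),('tin',(508.8,-324.5,68)),('spot',(532,192,8)),('gt',(524.6,257.2,76))): print(n,proj('side',p),proj('top',p))
print(onz('side',(265.2,273.8),68))
"
```

```text
ros px [221.39 223.41] axes [ 9.89760113 14.77986336] -> [547.8  43.9  47. ]
rosT px [197.68 217.48] axes [17.27939987 17.87623215] -> [547.1  45.3  47. ]
green? px [193.75 198.84] axes [7.42751932 9.10684586] -> [524.5 250.9  70. ]
yel px [200.45 215.35] axes [6.83501005 7.47725296] -> [525.3 198.2   8. ]
ros [221.36914103 223.32965791] [197.91434955 217.25124905]
tin [263.5786458  272.61298722] [302.87572757 234.3457514 ]
spot [202.39587308 215.50645564] [157.65047476 220.70025889]
gt [193.01601305 197.11337765] [134.81952778 218.9602873 ]
[ 510.03866516 -332.85263277   68.        ]
```

>>> carry_out(motion=[[[0.35, -0.011, 0.025], 0, 1], [[0.35, 0, 0], 0, 1], [[0.3, 0, 0], 0, 1], [[0.15, 0, 0], 0, 1], [[0, 0, 0], 0, 1]])

```text
clock: 2.45
tcp_pos: [505.9, -327.5, 22.0]
tool_rot: [-2.342, 1.565, 2.478]
wrist_force: [-0.6, 0.7, -0.4]
grip_width: 85.4
```

>>> carry_out(motion=[[[0, 0, 0], 0, 0], [[0, 0, 0], 0, 0], [[0, 0, 0], 0, 0], [[0, 0, 0], 0, 0], [[0, 0, 0], 0, 0]], squeeze=35)

```text
clock: 2.87
tcp_pos: [509.5, -329.0, 27.4]
tool_rot: [0.62, 1.567, -0.841]
wrist_force: [-0.9, -1.7, 6.6]
grip_width: 55.7
```

>>> carry_out(motion=[[[0, 0, 0], 0, 0], [[-0.1, 0, 0], 0, 0], [[-0.3, 0, 0], 0, 0], [[-0.3, 0, 0], 0, 0], [[-0.3, 0, 0], 0, 0]])

```text
clock: 3.28
tcp_pos: [508.4, -327.4, 127.4]
tool_rot: [-2.669, 1.57, 2.154]
wrist_force: [0.5, -0.8, -0.9]
grip_width: 55.4
```

```bash
python3 -c "
from g import *
go((532,192,120))
cv2.imwrite('pics/side2.png',bot.grab_frame('side')[:,:,::-1])
crop('pics/side2.png',(200,190,310,300),6,'pics/s2.png')"
```

```text
t 3.28 tcp [ 508.4 -327.4  127.4] yaw 0.1105 down [-0.  0. -1.] F [ 0.5 -0.8 -0.9] grip 55.4 q [-0.71  0.4  -0.04  1.13  0.    0.75]
tool shift mm [   7.5   80.7 -513.7] rows 12.683662584462967
```

View pics/s2.png

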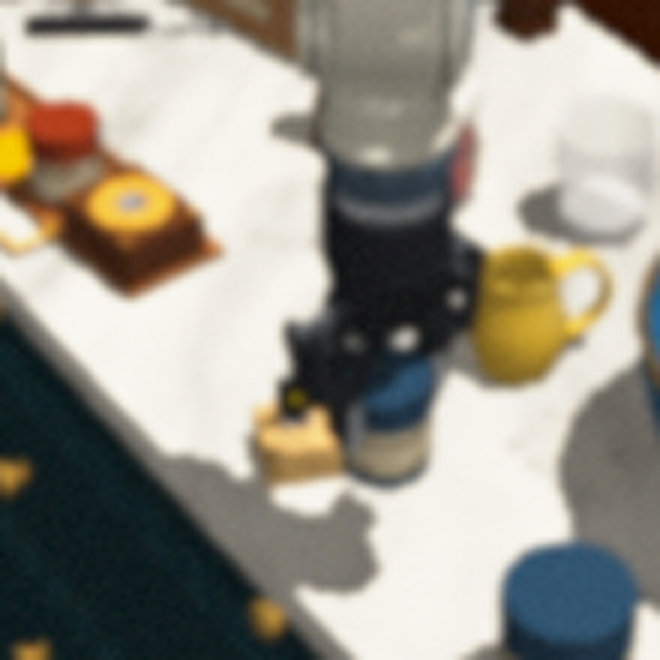

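>>> carry_out(motion=[[[0, 0.03, -0.2], 0, 0], [[0, 0.062, -0.395], 0, 0], [[0, 0.062, -0.395], 0, 0], [[0, 0.062, -0.395], 0, 0], [[0, 0.062, -0.395], 0, 0]])

```text
clock: 3.75
tcp_pos: [516.4, -146.2, 126.2]
tool_rot: [1.221, 1.57, -0.24]
wrist_force: [1.6, 0.1, -1.3]
grip_width: 55.3
```

>>> carry_out(motion=[[[0, 0.062, -0.395], 0, 0], [[0, 0.062, -0.395], 0, 0], [[0, 0.062, -0.395], 0, 0], [[0, 0.062, -0.395], 0, 0], [[0, 0.062, -0.395], 0, 0]])

```text
clock: 4.17
tcp_pos: [525.4, 53.9, 126.3]
tool_rot: [1.454, 1.57, -0.006]
wrist_force: [0.7, 0.4, -0.5]
grip_width: 55.4
```

>>> carry_out(motion=[[[0, 0.062, -0.395], 0, 0], [[0, 0.062, -0.395], 0, 0], [[0, 0.062, -0.395], 0, 0], [[0, 0.03, -0.2], 0, 0], [[0, 0, 0], 0, 0]])

```text
clock: 4.58
tcp_pos: [531.6, 196.0, 126.0]
tool_rot: [2.437, 1.569, 0.981]
wrist_force: [-1.1, -0.8, -0.8]
grip_width: 55.6
```

>>> carry_out(motion=[[[0, 0, 0], 0, 0], [[0, 0, 0], 0, 0]])

```text
clock: 4.75
tcp_pos: [531.8, 191.7, 125.7]
tool_rot: [0.717, 1.571, -0.743]
wrist_force: [-0.1, 0.9, -1.5]
grip_width: 55.3
```

```bash
python3 -c "
from g import *
cv2.imwrite('pics/side3.png',bot.grab_frame('side')[:,:,::-1])
cv2.imwrite('pics/top3.png',bot.grab_frame('top')[:,:,::-1])
go((532,192,120))
crop('pics/side3.png',(160,150,270,260),6,'pics/s3.png');crop('pics/top3.png',(110,180,230,250),6,'pics/t3.png')"
```

```text
t 4.85 tcp [532.  190.9 125.6] yaw 0.1093 down [ 0. -0. -1.] F [ 0.5 -0.1 -1.1] grip 55.6 q [ 0.2   0.33 -0.15  1.09 -0.    1.66]
tool shift mm [ 5.6  0.1 -1. ] rows 0.13911079891418288
```

View pics/s3.png

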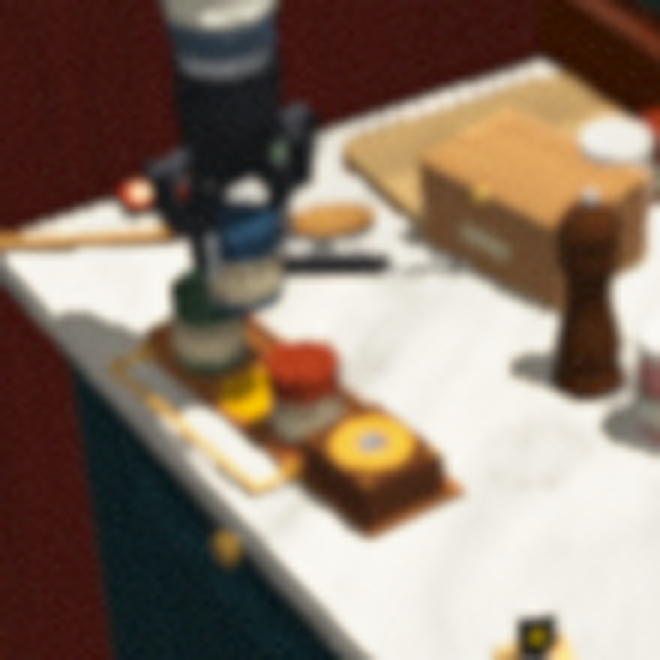

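View pics/t3.png

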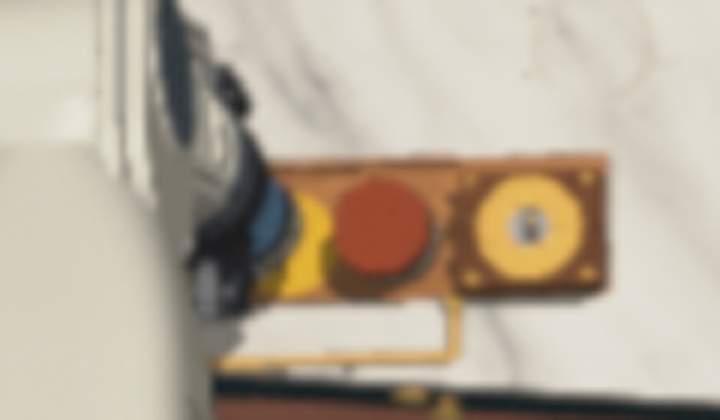

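```bash
python3 -c "
from h import *
for p in ((532,191,99),(532,191,110),(532,195,110),(532,187,110),(528,191,110)): print(p,proj('side',p))
c=bot.camera_info('side')['pose'][:3,3]; d=np.array([532,191])-c[:2]; d/=np.linalg.norm(d)
q=np.array([532,191])-28.5*d; print('near rim',proj('side',(*q,99)))
# yellow left edge from top0
print([onz('top',((u+.5)/8-.5+115,(v+.5)/8-.5+190),8).round(1) for u,v in ((272,246),(340,175),(340,318))])
"
```

```text
(532, 191, 99) [200.89234554 198.93221885]
(532, 191, 110) [200.69287641 196.8551346 ]
(532, 195, 110) [200.26662908 196.45094658]
(532, 187, 110) [201.1204203  197.26053941]
(528, 191, 110) [199.88935807 197.13932809]
near rim [201.23166106 202.46154159]
[array([531.4, 224.6,   8. ]), array([565.3, 197.6,   8. ]), array([501. , 190.9,   8. ])]
```

>>> carry_out(motion=[[[0.2, 0.002, -0.012], 0, 0], [[0.35, 0, 0], 0, 0], [[0.2, 0, 0], 0, 0], [[0.06, 0, 0], 0, 0], [[0, 0, 0], 0, 0]])

```text
clock: 5.27
tcp_pos: [531.3, 192.0, 43.1]
tool_rot: [-1.469, 1.568, -2.931]
wrist_force: [-0.7, -1.3, -0.9]
grip_width: 55.2
```

>>> carry_out(motion=[[[0, 0, 0], 0, 0], [[0.03, 0, 0], 0, 0], [[0.02, 0, 0], 0, 0], [[0, 0, 0], 0, 0]])

```text
clock: 5.6
tcp_pos: [532.4, 193.1, 39.9]
tool_rot: [1.65, 1.57, 0.19]
wrist_force: [0.1, -0.6, -1.0]
grip_width: 55.6
```

>>> carry_out(motion=[[[0.02, 0, 0], 0, 0], [[0.02, 0, 0], 0, 0], [[0, 0, 0], 0, 0]])

```text
clock: 5.85
tcp_pos: [532.2, 193.3, 35.4]
tool_rot: [1.761, 1.57, 0.301]
wrist_force: [0.5, 0.4, -0.5]
grip_width: 55.0
```

>>> carry_out(motion=[[[0.015, 0, 0], 0, 0], [[0, 0, 0], 0, 0]])

```text
clock: 6.02
tcp_pos: [532.3, 193.4, 35.3]
tool_rot: [1.742, 1.569, 0.282]
wrist_force: [-3.8, -0.3, 14.7]
grip_width: 55.5
```

```bash
python3 -c "
from g import *
cv2.imwrite('pics/side4.png',bot.grab_frame('side')[:,:,::-1])
st()
crop('pics/side4.png',(160,160,270,260),6,'pics/s4.png')"
```

```text
t 6.07 tcp [532.3 193.4  35.3] yaw 0.1107 down [ 0.002  0.    -1.   ] F [-4.4 -0.8 14.7] grip 55.4 q [ 0.2   0.41 -0.28  0.88  0.    1.66]
```

View pics/s4.png

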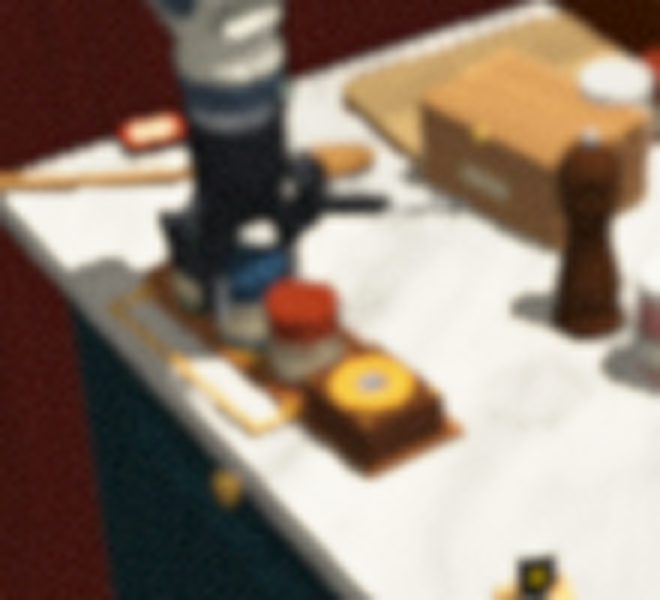

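The tin has touched down at TCP z 35.3, as expected, and sits between the two tins. Releasing it now.

>>> carry_out(motion=[[[-0.012, 0, 0], 0, 0], [[0, 0, 0], 0, 0.9], [[0, 0, 0], 0, 0.9], [[0, 0, 0], 0, 0.9], [[0, 0, 0], 0, 0.9]])

```text
clock: 6.48
tcp_pos: [531.9, 193.1, 34.8]
tool_rot: [-1.448, 1.57, -2.909]
wrist_force: [0.0, -0.6, 0.3]
grip_width: 76.9
```

>>> carry_out(motion=[[[-0.3, 0, 0], 0, 0.9], [[-0.4, 0, 0], 0, 0.9], [[-0.4, 0, 0], 0, 0.9], [[0, 0, 0.4], 0, 0.9], [[0, 0, 0.4], 0, 0.9]])

```text
clock: 6.9
tcp_pos: [542.0, 114.4, 147.6]
tool_rot: [1.537, 1.566, 0.081]
wrist_force: [0.1, -0.5, -0.9]
grip_width: 77.0
```

>>> carry_out(motion=[[[0, 0, 0.4], 0, 0.9], [[0, 0, 0.4], 0, 0.9], [[0, 0, 0.4], 0, 0.9], [[0, 0, 0.4], 0, 0.9], [[0, 0, 0], 0, 0.9]])

```text
clock: 7.32
tcp_pos: [559.3, -51.6, 144.6]
tool_rot: [0.1, 1.569, -1.365]
wrist_force: [0.1, -0.3, -0.5]
grip_width: 76.9
```

```bash
python3 -c "
from g import *
cv2.imwrite('pics/side5.png',bot.grab_frame('side')[:,:,::-1])
cv2.imwrite('pics/top5.png',bot.grab_frame('top')[:,:,::-1])
go((524,-201,120))
crop('pics/side5.png',(160,150,270,300),4,'pics/s5.png');crop('pics/top5.png',(110,180,310,250),4,'pics/t5.png')"
```

```text
t 7.42 tcp [558.4 -47.1 144.6] yaw 0.1071 down [-0.001  0.    -1.   ] F [ 0.2  0.7 -0.7] grip 77.0 q [-0.23  0.32 -0.12  1.13  0.    1.23]
tool shift mm [ 24.5 -50.7 149.3] rows 3.8925834869574785
```

View pics/s5.png

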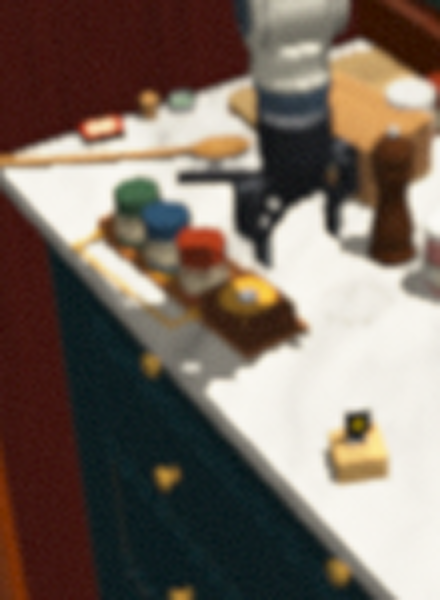

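View pics/t5.png

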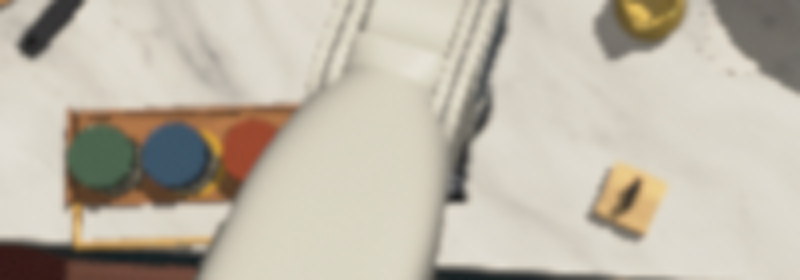

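```bash
python3 -c "
from m import *
for t in ('pics/top0.png','pics/top5.png'):
  disk('top',t,(60,40,40),(88,255,255),(126,208,146,230),76,'green')
B=disk('top','pics/top5.png',(97,80,60),(115,255,255),(142,208,166,230),76,'blue')
# key head and block
c,f,_=mask('pics/top5.png',(10,40,120),(28,255,255),(255,215,282,245))
r=cv2.minAreaRect(c)
crop('pics/top5.png',(252,212,284,246),16,'pics/t5k.png')
crop('pics/side5.png',(236,246,264,276),18,'pics/s5k.png')
"
```

```text
green px [134.97 219.14] axes [12.75621033 14.3969698 ] -> [524.  256.6  76. ]
green px [135.   219.16] axes [12.79370117 14.40276718] -> [523.9 256.5  76. ]
blue px [153.31 218.71] axes [13.81021023 14.86591816] -> [529.4 194.   76. ]
```

View pics/t5k.png

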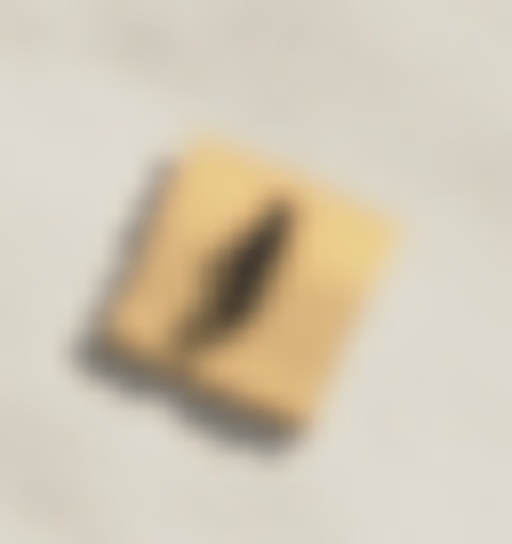

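View pics/s5k.png

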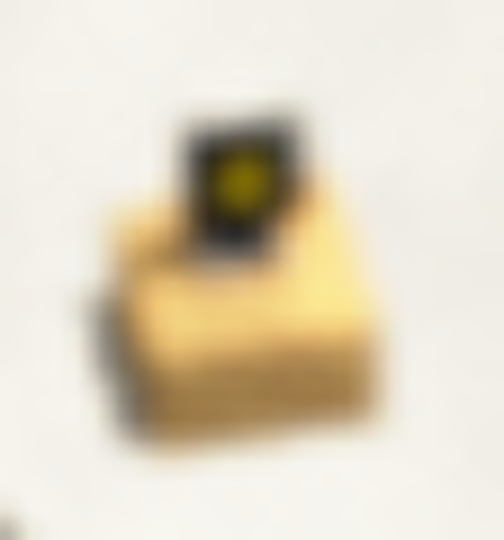

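```bash
python3 -c "
from h import *
T=lambda u,v:((u+.5)/16-.5+252,(v+.5)/16-.5+212)
print('block ctr top',onz('top',T(253.5,272),30).round(1))
cs=[onz('top',T(*p),30) for p in ((200,130),(400,220),(305,415),(110,325))]
for i in range(4):
  d=cs[(i+1)%4]-cs[i];print(cs[i].round(1),np.linalg.norm(d).round(1),np.degrees(np.arctan2(d[1],d[0])).round(1))
S=((243.5)/18-.5+236,(185.5)/18-.5+246)
print('side key mark',onz('side',S,55).round(1))
print('tri mark/blob',tri(S,T(250,265)))
b=onz('top',T(253.5,272),30)
for yaw in (-.3,-.37,-.44):
  d=np.array([np.cos(yaw),np.sin(yaw),0])
  for s in (-14,14):
    for z in (40,70):
      p=b+s*d;p[2]=z;q=proj('top',p);r=proj('side',p);print(yaw,s,z,((q-[252,212]+.5)*16).round(),((r-[236,246]+.5)*18).round())
"
```

```text
block ctr top [ 525.8 -202.3   30. ]
[ 556.6 -188.7   30. ] 48.5 -110.8
[ 539.4 -234.    30. ] 48.2 157.2
[ 494.9 -215.4   30. ] 47.3 68.8
[ 512.  -171.3   30. ] 47.8 -21.3
side key mark [ 524.4 -205.7   55. ]
tri mark/blob (array([ 525.71711105, -201.3707988 ,   50.95241881]), np.float64(2.401893131232048))
-0.3 -14 40 [233. 326.] [179. 241.]
-0.3 -14 70 [238. 310.] [175. 134.]
-0.3 14 40 [278. 208.] [304. 214.]
-0.3 14 70 [283. 190.] [302. 108.]
-0.37 -14 40 [229. 325.] [177. 238.]
-0.37 -14 70 [234. 309.] [174. 131.]
-0.37 14 40 [282. 209.] [305. 217.]
-0.37 14 70 [287. 191.] [303. 110.]
-0.44 -14 40 [225. 323.] [177. 235.]
-0.44 -14 70 [230. 307.] [173. 128.]
-0.44 14 40 [286. 211.] [306. 220.]
-0.44 14 70 [291. 194.] [304. 113.]
```

>>> carry_out(motion=[[[0.06, -0.123, 0.378], 0, 0.5], [[0.06, -0.123, 0.378], 0, 0.5], [[0.06, -0.123, 0.378], 0, 0.5], [[0.06, -0.124, 0.378], 0, 0.5], [[0, 0, 0], -0.0395, 0.5]])

```text
clock: 7.83
tcp_pos: [525.0, -205.3, 119.7]
tool_rot: [-1.255, 1.569, -2.596]
wrist_force: [1.2, 0.1, 0.4]
grip_width: 42.8
```

>>> carry_out(motion=[[[0.02, 0, 0], -0.0395, 0.5], [[0.02, 0, 0], -0.0395, 0.5], [[0.02, 0, 0], -0.0395, 0.5], [[0.02, 0, 0], -0.0395, 0.5], [[0.02, 0, 0], -0.0395, 0.5]])

```text
clock: 8.25
tcp_pos: [526.4, -199.6, 110.8]
tool_rot: [2.761, 1.57, 2.053]
wrist_force: [-0.0, -0.8, 0.2]
grip_width: 42.3
```

>>> carry_out(motion=[[[0.02, 0, 0], -0.0395, 0.5], [[0.02, 0, 0], -0.0395, 0.5], [[0, 0, 0], -0.0306, 0.5], [[0, 0, 0], 0, 0.5], [[0, 0, 0], 0, 0.5]])

```text
clock: 8.67
tcp_pos: [526.4, -200.0, 107.0]
tool_rot: [2.316, 1.571, 1.943]
wrist_force: [0.4, -0.5, 0.0]
grip_width: 42.5
```

```bash
python3 -c "
from g import *
cv2.imwrite('pics/side6.png',bot.grab_frame('side')[:,:,::-1])
cv2.imwrite('pics/top6.png',bot.grab_frame('top')[:,:,::-1])
go((525.5,-202.8,37.5))
crop('pics/side6.png',(210,210,290,290),8,'pics/s6.png');crop('pics/top6.png',(110,180,310,250),4,'pics/t6.png')"
```

```text
t 8.77 tcp [ 526.3 -200.4  107. ] yaw 1.1972 down [-0.  0. -1.] F [ 0.5 -0.4 -0.4] grip 42.7 q [-0.51  0.34 -0.18  1.05  0.   -0.14]
tool shift mm [69.5 -2.6  0.1] rows 1.6968452284435154
```

View pics/s6.png

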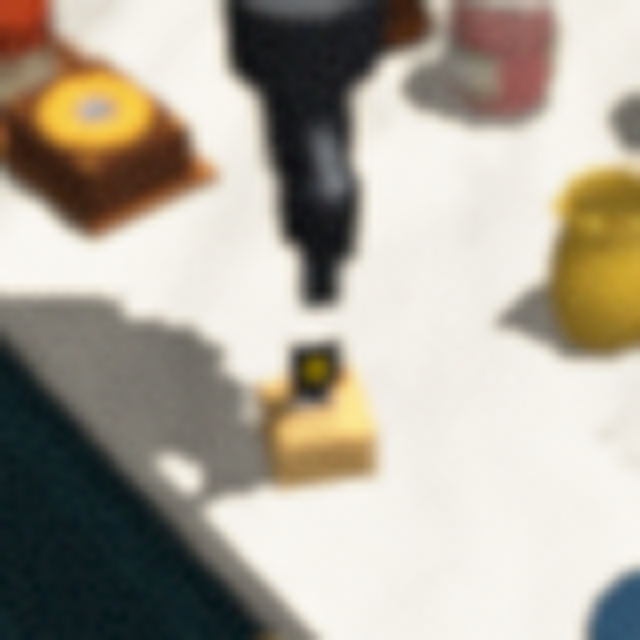

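View pics/t6.png

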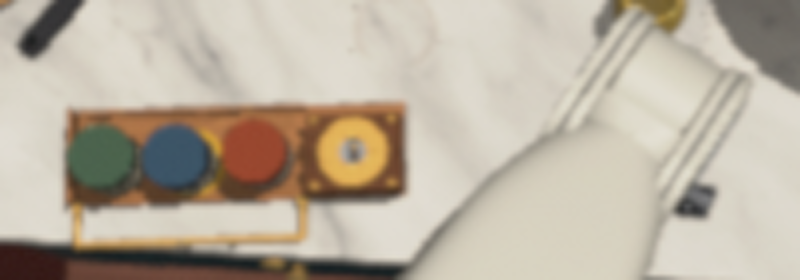

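Side view shows the fingers at (320,300) in the crop, in line with the key head at (317,370). Descending to grip.

>>> carry_out(motion=[[[0.25, -0.024, 0], 0, 0.5], [[0.25, 0, 0], 0, 0.5], [[0.15, 0, 0], 0, 0.5], [[0.04, 0, 0], 0, 0.5], [[0, 0, 0], 0, 0.5]])

```text
clock: 9.18
tcp_pos: [524.8, -202.9, 37.1]
tool_rot: [2.977, 1.569, 2.604]
wrist_force: [-0.2, -0.2, 0.1]
grip_width: 43.0
```

>>> carry_out(motion=[[[0, 0, 0], 0, 0.5], [[0, 0, 0], 0, 0], [[0, 0, 0], 0, 0], [[0, 0, 0], 0, 0], [[0, 0, 0], 0, 0]], squeeze=60)

```text
clock: 9.6
tcp_pos: [525.8, -203.5, 39.0]
tool_rot: [-0.015, 1.569, -0.386]
wrist_force: [-0.3, 1.2, 6.2]
grip_width: 7.1
```

>>> carry_out(motion=[[[0, 0, 0], 0, 0], [[0, 0, 0], 0, 0], [[0, 0, 0], 0, 0]])

```text
clock: 9.85
tcp_pos: [525.8, -203.5, 39.0]
tool_rot: [-0.037, 1.569, -0.409]
wrist_force: [-0.3, 0.7, 6.8]
grip_width: 7.2
```

```bash
python3 -c "
from g import *
st();print(bot.read_state()['wrist_torque'])"
```

```text
t 9.85 tcp [ 525.8 -203.5   39. ] yaw 1.1993 down [ 0.002 -0.001 -1.   ] F [-0.3  0.7  6.8] grip 7.2 q [-0.52  0.4  -0.28  0.88  0.   -0.15]
[0.23808177 0.08769157 0.02467251]
```

>>> carry_out(motion=[[[-0.06, 0, 0], 0, 0], [[-0.15, 0, 0], 0, 0], [[-0.25, 0, 0], 0, 0], [[-0.25, 0, 0], 0, 0], [[0, 0, 0], -0.038, 0]])

```text
clock: 10.27
tcp_pos: [527.1, -204.3, 114.0]
tool_rot: [-0.279, 1.564, -0.533]
wrist_force: [0.9, 0.0, 0.1]
grip_width: 7.3
```

>>> carry_out(motion=[[[0, 0, 0], -0.038, 0], [[0, 0, 0], -0.038, 0], [[0, 0, 0], -0.0394, 0], [[0, 0, 0], 0, 0], [[0, 0, 0], 0, 0]])

```text
clock: 10.68
tcp_pos: [525.2, -203.3, 109.3]
tool_rot: [-1.325, 1.571, -1.218]
wrist_force: [0.9, 0.7, -1.1]
grip_width: 7.5
```

```bash
python3 -c "
from g import *
cv2.imwrite('pics/side7.png',bot.grab_frame('side')[:,:,::-1])
go((547.8,44.3,110))
crop('pics/side7.png',(200,190,300,290),8,'pics/s7.png')"
```

```text
t 10.73 tcp [ 525.3 -203.3  109.2] yaw 1.6768 down [ 0. -0. -1.] F [ 0.7 -0.6 -0.2] grip 7.1 q [-0.52  0.34 -0.18  1.05 -0.   -0.62]
tool shift mm [ -0.8 243.9  48.6] rows 6.065180581711573
```

View pics/s7.png

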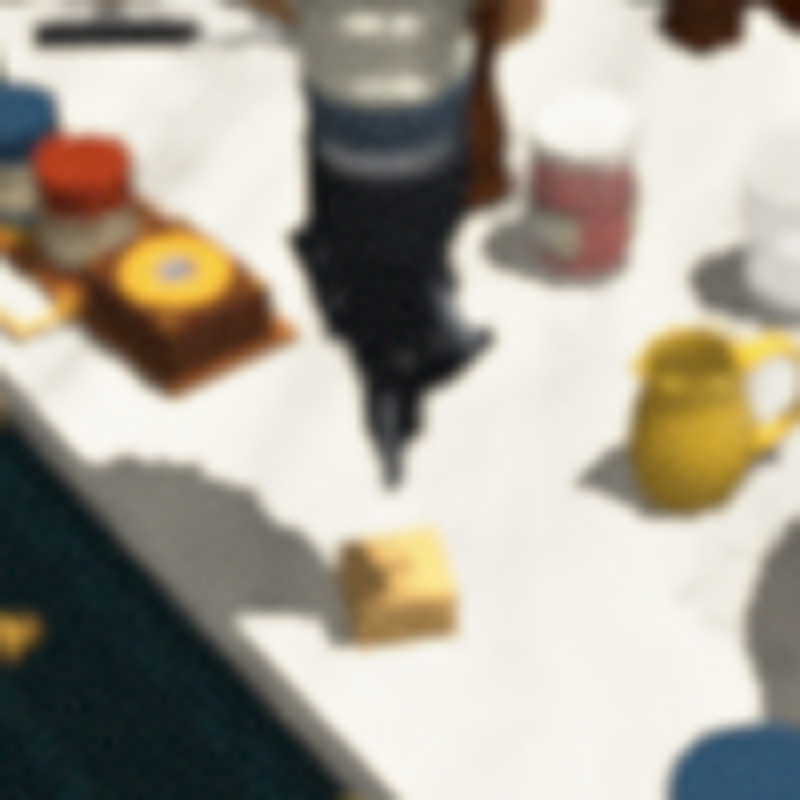

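>>> carry_out(motion=[[[0, 0.34, 0.068], 0, 0], [[0, 0.4, 0.08], 0, 0], [[0, 0.4, 0.08], 0, 0], [[0, 0.4, 0.08], 0, 0], [[0, 0.4, 0.08], 0, 0]])

```text
clock: 11.15
tcp_pos: [542.3, -4.6, 109.2]
tool_rot: [-0.247, 1.571, -0.141]
wrist_force: [1.0, -0.6, -1.1]
grip_width: 7.2
```

>>> carry_out(motion=[[[0, 0.35, 0.07], 0, 0], [[0, 0.149, 0.028], 0, 0], [[0, 0, 0], 0, 0], [[0, 0, 0], 0, 0], [[0, 0, 0], 0, 0]])

```text
clock: 11.57
tcp_pos: [546.7, 43.8, 109.0]
tool_rot: [-2.045, 1.57, -1.936]
wrist_force: [-0.3, -0.0, -0.4]
grip_width: 6.8
```

```bash
python3 -c "
from g import *
cv2.imwrite('pics/side8.png',bot.grab_frame('side')[:,:,::-1])
cv2.imwrite('pics/top8.png',bot.grab_frame('top')[:,:,::-1])
go((547.8,44.4,90))
print(proj('side',(547.8,44.4,76)),proj('side',(547.8,44.4,47)))
crop('pics/side8.png',(180,170,260,250),9,'pics/s8.png')
crop('pics/top8.png',(110,180,310,250),4,'pics/t8.png')"
```

```text
t 11.67 tcp [546.7  43.3 109. ] yaw 1.6789 down [-0. -0. -1.] F [-0.4 -0.3 -1.1] grip 7.2 q [-0.07  0.32 -0.21  1.04 -0.   -0.18]
tool shift mm [19.   1.   1.2] rows 0.46449535567302
[220.97127546 217.86832849] [221.3405748  223.35718193]
```

View pics/s8.png

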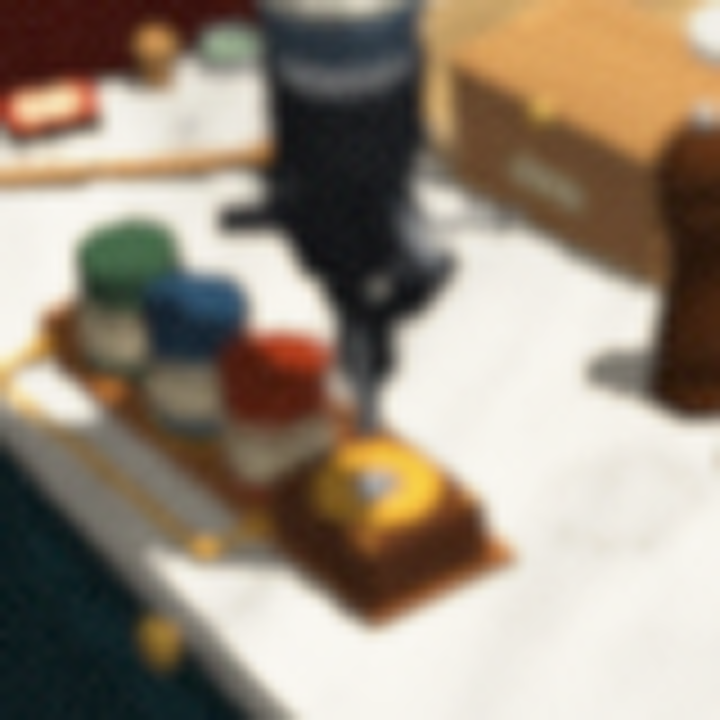

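View pics/t8.png

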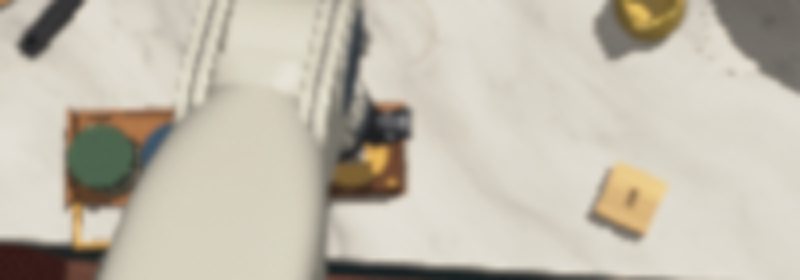

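>>> carry_out(motion=[[[0.1, 0.01, 0.012], 0, 0], [[0.12, 0, 0], 0, 0], [[0.06, 0, 0], 0, 0], [[0, 0, 0], 0, 0], [[0, 0, 0], 0, 0]])

```text
clock: 12.08
tcp_pos: [547.5, 45.1, 80.5]
tool_rot: [2.96, 1.57, 3.07]
wrist_force: [0.1, 0.9, -0.1]
grip_width: 6.7
```

>>> carry_out(motion=[[[0.02, 0, 0], 0, 0], [[0.02, 0, 0], 0, 0], [[0, 0, 0], 0, 0]])

```text
clock: 12.33
tcp_pos: [547.8, 45.5, 76.9]
tool_rot: [-0.412, 1.571, -0.302]
wrist_force: [0.2, -0.3, 0.3]
grip_width: 6.9
```

>>> carry_out(motion=[[[0.02, 0, 0], 0, 0], [[0.01, 0, 0], 0, 0], [[0, 0, 0], 0, 0]])

```text
clock: 12.58
tcp_pos: [547.9, 45.3, 73.9]
tool_rot: [-1.37, 1.57, -1.26]
wrist_force: [0.9, -2.1, -1.1]
grip_width: 6.7
```

>>> carry_out(motion=[[[0.02, -0.006, 0], 0, 0], [[0.02, 0, 0], 0, 0], [[0, 0, 0], 0, 0]])

```text
clock: 12.83
tcp_pos: [547.7, 44.9, 69.6]
tool_rot: [3.025, 1.57, 3.136]
wrist_force: [0.3, -0.8, -1.3]
grip_width: 7.3
```

```bash
python3 -c "
from g import *
st();print(bot.read_state()['wrist_torque'])"
```

```text
t 12.83 tcp [547.7  44.9  69.6] yaw 1.6812 down [-0.  0. -1.] F [ 0.3 -0.8 -1.3] grip 7.3 q [-0.07  0.36 -0.27  0.95 -0.   -0.18]
[-0.27539104 -0.12145885  0.04799944]
```

>>> carry_out(motion=[[[0.02, 0, 0], 0.01, 0], [[0.01, 0, 0], -0.02, 0], [[0.01, 0, 0], 0.02, 0], [[0.0, 0, 0], -0.01, 0]])

```text
clock: 13.17
tcp_pos: [547.7, 45.0, 66.1]
tool_rot: [-2.842, 1.571, -2.735]
wrist_force: [-0.1, -1.2, 1.6]
grip_width: 7.3
```

```bash
python3 -c "
from g import *
st();print(bot.read_state()['wrist_torque'])"
```

```text
t 13.17 tcp [547.7  45.   66.1] yaw 1.6777 down [-0. -0. -1.] F [-0.1 -1.2  1.6] grip 7.3 q [-0.07  0.36 -0.28  0.94 -0.   -0.18]
[-0.29805597  0.18164361 -0.01161255]
```

>>> carry_out(motion=[[[0.02, 0, 0], 0, 0], [[0, 0, 0], 0, 0]])

```text
clock: 13.33
tcp_pos: [547.6, 44.9, 63.9]
tool_rot: [-2.744, 1.571, -2.634]
wrist_force: [-1.9, -1.5, 1.1]
grip_width: 7.1
```

>>> carry_out(motion=[[[0.02, 0, 0], 0, 0], [[0, 0, 0], 0, 0]])

```text
clock: 13.5
tcp_pos: [547.7, 44.9, 61.8]
tool_rot: [-2.956, 1.57, -2.846]
wrist_force: [-0.4, -1.6, 1.4]
grip_width: 7.1
```

>>> carry_out(motion=[[[0.02, 0, 0], 0.008, 0], [[0.015, 0, 0], -0.016, 0], [[0.0, 0, 0], 0.008, 0], [[0, 0, 0], 0, 0]])

```text
clock: 13.83
tcp_pos: [549.0, 45.0, 58.9]
tool_rot: [0.008, 1.568, 0.117]
wrist_force: [3.0, -0.9, 3.2]
grip_width: 6.9
```

```bash
python3 -c "
from g import *
cv2.imwrite('pics/side9.png',bot.grab_frame('side')[:,:,::-1])
st();print(bot.read_state()['wrist_torque'])
crop('pics/side9.png',(190,180,250,240),11,'pics/s9.png')"
```

```text
t 13.88 tcp [548.9  45.   58.9] yaw 1.6812 down [ 0.002  0.    -1.   ] F [ 4.  -0.   2.7] grip 7.1 q [-0.07  0.37 -0.29  0.92  0.   -0.18]
[-0.07501212 -0.90254636 -0.02065188]
```

View pics/s9.png

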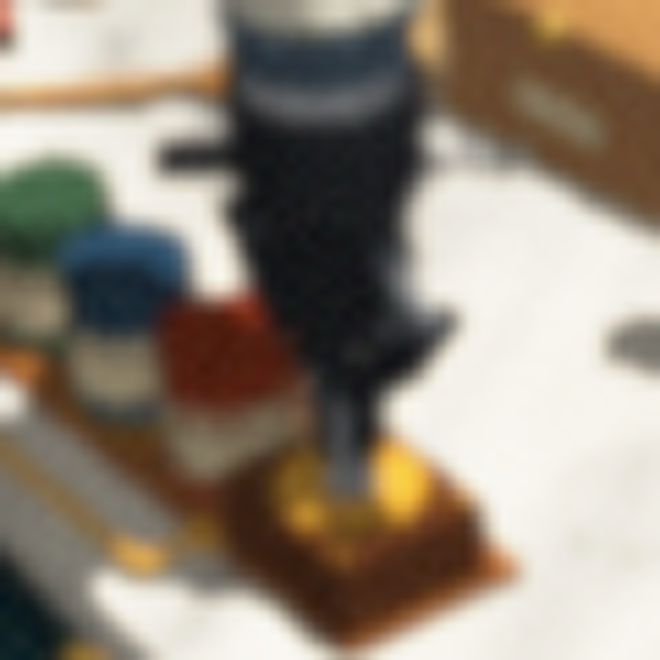

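>>> carry_out(motion=[[[0.02, 0, 0], 0.008, 0], [[0.01, 0, 0], -0.016, 0], [[0.0, 0, 0], 0.008, 0], [[0, 0, 0], 0, 0]])

```text
clock: 14.22
tcp_pos: [548.7, 45.0, 55.6]
tool_rot: [-0.041, 1.569, 0.069]
wrist_force: [4.6, -0.1, 0.8]
grip_width: 6.9
```

```bash
python3 -c "
from g import *
st();print(bot.read_state()['wrist_torque'])"
```

```text
t 14.22 tcp [548.7  45.   55.6] yaw 1.6806 down [ 0.002  0.    -1.   ] F [ 4.6 -0.1  0.8] grip 6.9 q [-0.07  0.37 -0.29  0.91  0.   -0.18]
[-0.08728161 -1.15635708 -0.04465178]
```

>>> carry_out(motion=[[[0.01, 0, 0.008], 0, 0], [[0.01, 0, 0], 0, 0], [[0.0, 0, 0], 0, 0]])

```text
clock: 14.47
tcp_pos: [549.1, 45.0, 53.8]
tool_rot: [-0.209, 1.57, -0.098]
wrist_force: [1.8, -0.9, 6.4]
grip_width: 7.3
```

```bash
python3 -c "
from g import *
st();print(bot.read_state()['wrist_torque'])"
```

```text
t 14.47 tcp [549.1  45.   53.8] yaw 1.6817 down [ 0.001 -0.    -1.   ] F [ 1.8 -0.9  6.4] grip 7.3 q [-0.07  0.37 -0.29  0.91 -0.   -0.18]
[-0.1565578  -0.64624308 -0.00631498]
```

>>> carry_out(motion=[[[0.01, 0, 0.004], 0.006, 0], [[0.01, 0, 0], -0.012, 0], [[0.0, 0, 0], 0.006, 0], [[0, 0, 0], 0, 0]])

```text
clock: 14.8
tcp_pos: [549.4, 45.0, 53.4]
tool_rot: [-0.288, 1.569, -0.178]
wrist_force: [-3.3, -0.1, 22.0]
grip_width: 7.0
```

```bash
python3 -c "
from g import *
st();print(bot.read_state()['wrist_torque'])"
```

```text
t 14.8 tcp [549.4  45.   53.4] yaw 1.681 down [ 0.002 -0.    -1.   ] F [-3.3 -0.1 22. ] grip 7.0 q [-0.07  0.37 -0.29  0.9  -0.   -0.18]
[-0.17959423  0.7403479   0.07417911]
```

>>> carry_out(motion=[[[0.008, 0, -0.006], 0.01, 0], [[0.0, 0, 0.006], -0.02, 0], [[0.0, 0, -0.006], 0.02, 0], [[0, 0, 0.003], -0.01, 0], [[0, 0, 0], 0, 0]])

```text
clock: 15.22
tcp_pos: [549.4, 45.0, 53.3]
tool_rot: [-0.213, 1.567, -0.1]
wrist_force: [-4.4, -1.0, 29.3]
grip_width: 7.3
```

```bash
python3 -c "
from g import *
cv2.imwrite('pics/side10.png',bot.grab_frame('side')[:,:,::-1])
st();print(bot.read_state()['wrist_torque'])
crop('pics/side10.png',(190,180,250,240),11,'pics/s10.png')"
```

```text
t 15.27 tcp [549.4  45.   53.3] yaw 1.6823 down [ 0.003 -0.    -1.   ] F [-4.5 -0.6 29.6] grip 7.3 q [-0.07  0.37 -0.29  0.9  -0.   -0.18]
[-0.17353314  0.96073784 -0.00892755]
```

View pics/s10.png

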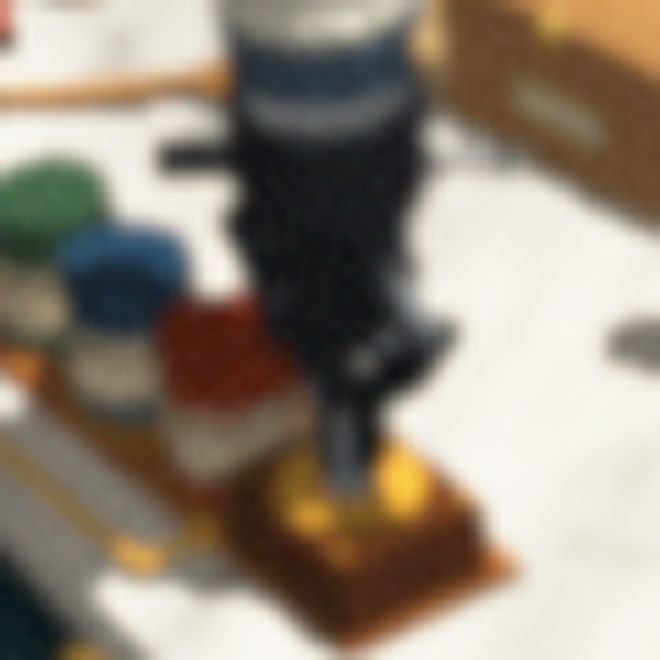

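>>> carry_out(motion=[[[-0.01, 0, -0.004], 0, 0], [[0, 0, 0], 0.03, 0], [[0, 0, 0], 0.03, 0], [[0, 0, 0], 0.03, 0], [[0, 0, 0], 0, 0]])

```text
clock: 15.68
tcp_pos: [549.5, 44.9, 53.5]
tool_rot: [0.059, 1.567, -0.119]
wrist_force: [-1.4, -0.5, 19.6]
grip_width: 7.2
```

```bash
python3 -c "
from g import *
st();print(bot.read_state()['wrist_torque'])"
```

```text
t 15.68 tcp [549.5  44.9  53.5] yaw 1.3932 down [ 0.003 -0.    -1.   ] F [-1.4 -0.5 19.6] grip 7.2 q [-0.07  0.37 -0.29  0.9  -0.    0.11]
[-0.23873015 -0.08330912  0.05342833]
```

>>> carry_out(motion=[[[0, 0, 0], 0.035, 0], [[0, 0, 0], 0.035, 0], [[0, 0, 0], 0.035, 0], [[0, 0, 0], 0, 0]])

```text
clock: 16.02
tcp_pos: [549.7, 44.6, 53.6]
tool_rot: [0.283, 1.567, -0.225]
wrist_force: [0.0, -0.8, 19.2]
grip_width: 7.1
```

```bash
python3 -c "
from g import *
cv2.imwrite('pics/side11.png',bot.grab_frame('side')[:,:,::-1])
st();print(bot.read_state()['wrist_torque'])
crop('pics/side11.png',(170,180,250,260),8,'pics/s11.png')"
```

```text
t 16.07 tcp [549.7  44.7  53.6] yaw 1.0672 down [ 0.004 -0.001 -1.   ] F [ 1.  -2.3 18.6] grip 6.9 q [-0.07  0.37 -0.29  0.9  -0.    0.43]
[-0.43068994 -0.19831412  0.02260045]
```

View pics/s11.png

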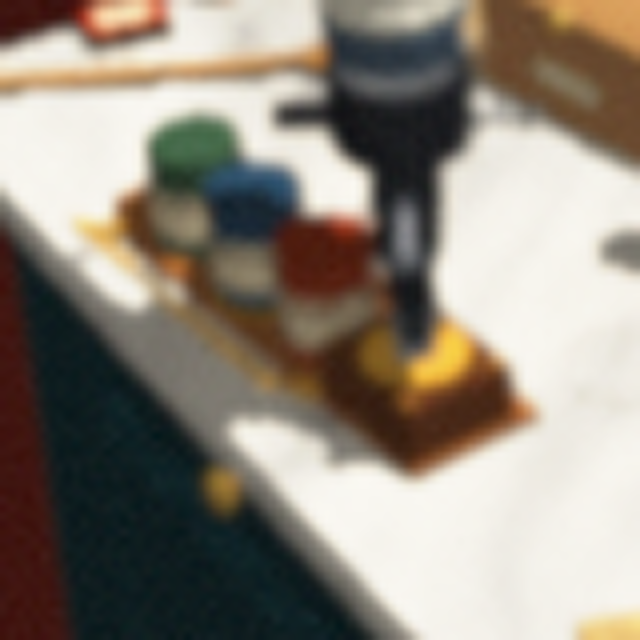

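>>> carry_out(motion=[[[0, -0.003, 0], 0.035, 0], [[0, -0.003, 0], 0.035, 0], [[0, 0, 0], 0.035, 0], [[0, 0, 0], 0.035, 0], [[0, 0, 0], 0, 0]])

```text
clock: 16.48
tcp_pos: [549.7, 44.2, 53.6]
tool_rot: [0.781, 1.566, -0.168]
wrist_force: [2.0, -1.6, 17.6]
grip_width: 7.1
```

```bash
python3 -c "
from g import *
st();print(bot.read_state()['wrist_torque'])"
```

```text
t 16.48 tcp [549.7  44.2  53.6] yaw 0.6224 down [ 0.005 -0.001 -1.   ] F [ 2.  -1.6 17.6] grip 7.1 q [-0.07  0.37 -0.29  0.9  -0.    0.88]
[-0.42097388 -0.47993173  0.00815634]
```

>>> carry_out(motion=[[[0, 0, 0.004], 0.035, 0], [[0, 0, 0.004], 0.035, 0], [[0, 0, 0], 0.035, 0], [[0, 0, 0], 0.035, 0], [[0, 0, 0], 0, 0]])

```text
clock: 16.9
tcp_pos: [549.8, 43.6, 53.6]
tool_rot: [1.248, 1.567, -0.141]
wrist_force: [0.2, -0.5, 19.0]
grip_width: 7.0
```

>>> carry_out(motion=[[[0, 0, 0], 0.03, 0], [[0, 0, 0], 0.025, 0], [[0, 0, 0], 0, 0]])

```text
clock: 17.15
tcp_pos: [549.4, 43.6, 53.5]
tool_rot: [1.357, 1.568, -0.202]
wrist_force: [-0.6, -1.0, 20.4]
grip_width: 7.3
```

```bash
python3 -c "
from g import *
cv2.imwrite('pics/side12.png',bot.grab_frame('side')[:,:,::-1])
cv2.imwrite('pics/top12.png',bot.grab_frame('top')[:,:,::-1])
st();print(bot.read_state()['wrist_torque'])
crop('pics/side12.png',(170,170,250,250),8,'pics/s12.png');crop('pics/top12.png',(110,190,230,250),6,'pics/t12.png')"
```

```text
t 17.25 tcp [549.4  43.6  53.5] yaw 0.0165 down [ 0.003 -0.001 -1.   ] F [-0.7 -1.6 19.4] grip 7.2 q [-0.07  0.37 -0.29  0.9  -0.    1.48]
[-0.39947253  0.2084146   0.0312368 ]
```

View pics/s12.png

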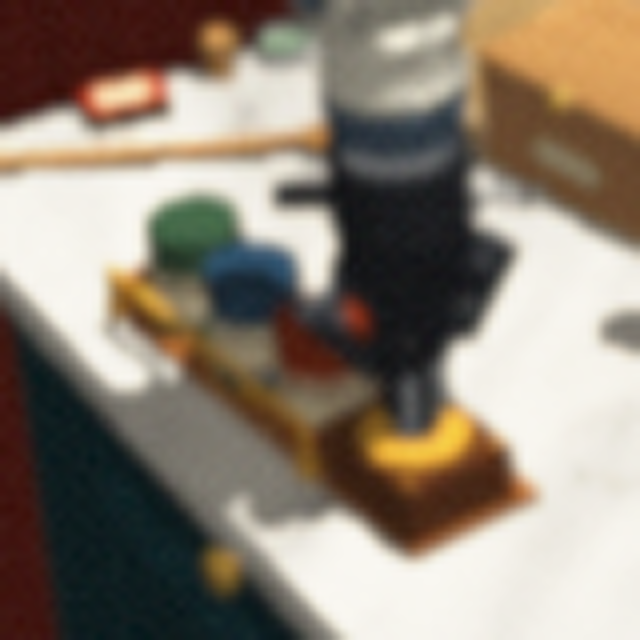

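View pics/t12.png

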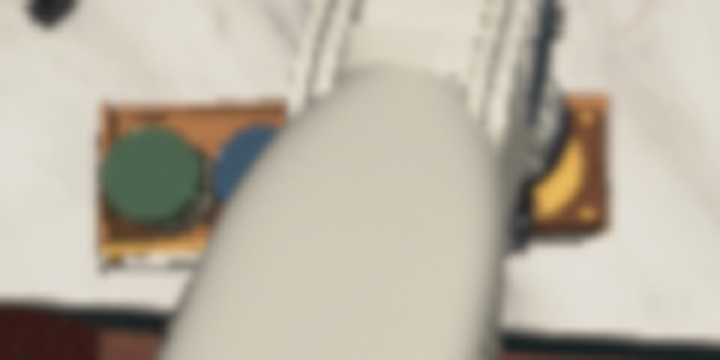

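>>> carry_out(motion=[[[0, 0, 0], 0.012, 0], [[0, 0, 0], 0, 0], [[0, 0, 0], 0, 0], [[0, 0, 0], 0, 0], [[0, 0, 0], 0, 0]])

```text
clock: 17.67
tcp_pos: [549.3, 43.6, 53.5]
tool_rot: [1.37, 1.568, -0.222]
wrist_force: [-1.4, -1.5, 19.9]
grip_width: 7.3
```

```bash
python3 -c "
from m import *
from g import st
cv2.imwrite('pics/side13.png',bot.grab_frame('side')[:,:,::-1])
st();print(bot.read_state()['wrist_torque'])
u=np.array([-.109,.994]);v=np.array([.994,.109]);o=np.array([531.8,191.7])-43*u
for a in (1.0,1.25,1.57):
  for y in (143,-57):
    p=o+(-36-37*np.cos(a))*v+y*u; q=proj('side',(*p,12+37*np.sin(a)));print(a,y,((q-[170,170]+.5)*8).round())
crop('pics/side13.png',(170,170,250,250),8,'pics/s13.png')
disk('top','pics/top12.png',(60,40,40),(88,255,255),(126,208,146,230),76,'green')
disk('side','pics/side8.png',(97,80,40),(115,255,255),(194,198,210,212),70,'blue s')
"
```

```text
t 17.72 tcp [549.3  43.6  53.5] yaw -0.0209 down [ 0.003 -0.001 -1.   ] F [-1.7 -1.6 19. ] grip 7.2 q [-0.07  0.37 -0.29  0.9  -0.    1.52]
[-0.35897608  0.33353669  0.02096137]
1.0 143 [ 79. 280.]
1.0 -57 [278. 437.]
1.25 143 [ 90. 269.]
1.25 -57 [290. 425.]
1.57 143 [107. 258.]
1.57 -57 [307. 414.]
green px [134.99 219.14] axes [12.65577793 14.40115356] -> [524.  256.6  76. ]
blue s px [200.73 204.41] axes [8.58054543 9.95036602] -> [529.2 192.3  70. ]
```

View pics/s13.png

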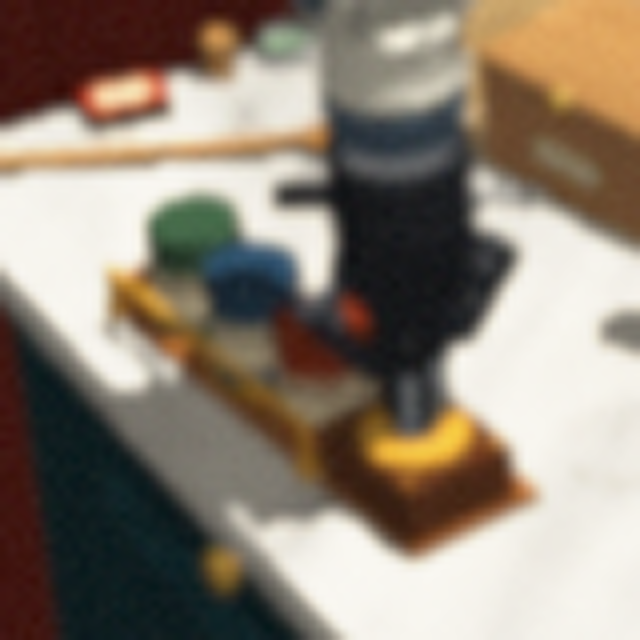

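The rail stands upright: its leg is vertical at (308,428–475) in the crop. The key is seated and being pressed down with about 19 N. Handing in.

```bash
python3 -c "
from plant import bot
print(bot.hand_in());print(bot.read_state()['clock'])"
```

```text
the job is handed in; nothing more can be done
None
the job is handed in; nothing more can be done
```

I handed the job in at about 17.7 s with everything in place. The blue tin is on the yellow spot and let go. The key is home in the lock, and the arm is still gripping it and holding it turned. The system gave no verdict.

**Last checks**
- **Blue tin:** it stands upright about 3 mm off the spot centre, slightly towards the green tin; the limit is 8 mm.
- **Other tins:** the green tin has not moved to within measurement. I last saw the red tin standing in place, but the arm hid it at the end and I did not re-measure it.
- **Key depth:** it stopped with the tool at z 53.3 mm, against 54 mm expected for fully home. At 30 N of push and some rocking it went no deeper.
- **Turn:** the hand went through 1.70 rad. Allowing 0.15 rad of play, the plug should be at about 1.55 rad. I read the rail as upright in the side view, but not as an exact angle.
- **Hold at the end:** the key is gripped at 7.2 mm opening with 60 N commanded, and pressed down with about 19 N.

**What did not match expectations**
- **First pin:** it showed almost no force at the ends of the rows. It probably gave way during the rocking.
- **Lock position:** the tool ended 1 to 2 mm off the lock centre I measured by camera, mainly along x. I put this down to the key's offset in the grip, and the side forces stayed small (under 5 N).

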